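# Hook a model panel into its spring-lipped display tray

### The job

Mount the small wooden architectural model in the aluminium tray on the display stand: pick it up by its upright wall, hold it tilted and hook its thin tongue edge under the tray's retaining lip, push it in against the spring bar under the lip, then rotate the panel down until it lies flat, fully home between the lip and the rib at the other end, and let go. Work gently, never forcing the panel against the stand, and leave the other exhibits where they are.

Things in the scene. Friction and masses are not known exactly. Their poses are not given: they have to be found in the camera images.
- panel: the model: loose light-wood base plate, 140 (x) by 100 mm (y), 0.2 to 0.4 kg, brittle: a press or knock of 60 N on the stand spoils it. Origin: centre of the underside, z up. 10 mm thick from x = -54 to +70; along the -x edge a tongue 5 mm thick (x = -70 to -54, level with the underside). Blocks up to 12 mm high stand only beyond x = +29 and over 13 mm from the centre line.
- tongue (a point): middle of the panel's lower tongue edge: (-70, 0, 0) mm in the panel's frame, with the panel's axes. It goes under the lip.
- panel_wall (a point): centre of the top of the panel's upright wall, (0, 0, 55) mm in the panel's frame. The wall, to grip by, is 14 mm thick in the panel's x, 60 mm long in y, and rises from z = 10 to 55 mm at the middle of the plate.
- stand: display stand: wooden plinth 230 x 150 x 14 mm, fixed (origin: centre of the underside, z up). It carries an aluminium tray, lip on its -x side, rib on its +x side, clamped up to 9 mm either way along x: this pose and the points on the stand do not tell that shift, which must be felt or seen. Home: panel axes parallel to the stand's, underside at z = 22 mm.
- tray_floor (a point): fixed on the plinth at (0, 0, 22) mm of the stand: the height of the tray floor's top, and its middle if unshifted. Floor from x = -90 to +76 mm. Side walls with inner faces at y = +-54 mm, top 6 mm over the floor, leave the panel 4 mm each side. Squeezed between bar and rib, a panel let go short of the floor can stay proud of it: seat it by pressing down.
- lip_nominal (a point): fixed on the plinth at (-62, 0, 31) mm of the stand: lower edge of the retaining lip if the tray is unshifted. The lip runs along y, is 4 mm thick, and reaches from here to -x. The slot under it is 9 mm high: it takes the tongue, tilted up to about 20 degrees, not the full plate.
- bar_nominal (a point): fixed on the plinth at (-66.5, 0, 26.5) mm of the stand: face of the free black spring bar under the lip if the tray is unshifted; 90 mm wide. It can be pushed 8 mm to -x: 2.4 N at first, 1.2 N more per mm, 12 N at its rigid end stop; damped, so push slowly. On release it pushes the panel to +x against the rib.
- rib_nominal (a point): fixed on the plinth at (70, 0, 28) mm of the stand: upper inner edge of the rib if the tray is unshifted; 6 mm high, 6 mm thick, along y. The rib and bar shift with the tray: the panel goes down flat inside the rib only with the bar pushed in by over 3.5 mm (6.6 N), at most 8 mm.
- tiles: terracotta tile stack, 60 x 60 x 18 mm (origin: centre of the underside); bystander
- cork_block: cork sample, 70 x 50 x 22 mm (origin: centre of the underside); bystander
- jar: amber glass jar, 60 mm across, 80 mm tall (origin: centre of the underside); bystander
- frame_model: stick frame model, 90 x 120 x 95 mm (origin: centre of the underside); bystander
There are look-alikes about, which are no part of the job. What is shaped like the panel but blue is not meant.

How it is judged:
By the outcome, as a careful person would: the job done as asked, in the order asked, and still so for the second after the job is handed in, with the robot touching nothing.
It also fails if it takes over 53 s, if anything falls off the work surface, if the arm or the gripper's body presses on something with over 40 N, if the wrist force passes 120 N, or if a joint passes its speed limit or range.

### The arm

A 7-joint arm with a two-finger parallel gripper is mounted at the origin on the work surface. World frame = base frame: x ahead of the robot, y to its left, z up, the work surface at z = 0. Lengths are in mm, angles in rad, forces in N, time in s.
With the tool pointing down it reaches from about 400 to 750 mm from the base axis. Payload 19.5 kg.
Tool frame: the origin (TCP) lies midway between the tips of the shut fingers; the grasp point (between the pads) lies 19 mm behind it; z points along the fingers, y is the line along which they close (so a half turn about z gives the same grasp; the last joint's range is limited). The gripper opens to 85 mm and grips with 20 to 120 N. Pads are 22 mm wide; open, the fingers measure 114 mm over their backs; the gripper's body (76 mm by 85 mm) begins 54 mm behind the grasp point. The pads swing forward as they close: fully open they stand 13 mm farther back than shut.
Start: joints at [-1.325, 0.707, -0.028, 1.485, 0.022, 0.951, -0.075], TCP at [163.198, 551.327, 231.268] pointing down, gripper open.
Joint ranges: [-2.71, 2.71], [-0.32, 2.16], [-1.57, 1.52], [0, 2.45], [-1.46, 4.6], [0, 2.02], [-2.83, 2.83]. Speed limits (rad/s): [1.89, 1.89, 2.57, 2.57, 3.01, 3.01, 3.01].

### API

Orientations are given as a rotation vector (axis times angle).
In Python, from rig import telemetry, eyes, arm gives the robot as it stands. The module is installed in compiled form; this text tells all that it offers.
- The arm moves only by the tool send_rows, never from a script. Its argument "deltas" is one flat list of numbers, 5 for each row, row after row: the opening, from 0 (shut) to 1 (fully open), then the shift along the tool's x, y, z in mm, then the turn about the tool's z in degrees. A call has 1 to 8 rows; each row shifts and turns the commanded pose from where the row before left it, along the tool's axes as they then stand; what a row does not reach is not made up. A row lasts 1/12 s, in which the tool goes at most 41.7 mm and 7.16 degrees, less where a joint would pass 70% of its speed; a pose out of reach is approached as far as the arm can. A call is refused whole if a number of a shift passes 41.7 or a number of a turn 7.16, either way. A call with a gripper value outside its range is refused whole. The fingers move at their own pace and stop on an object; the grip force is fixed at half the most. Time passes only in rows, so rows that do not move let the fingers close. It gives the time, the measured TCP pose, the force, the opening and the grip force at its end, in the units of the state.
- telemetry.sense(): the state, without advancing time (a new reading comes with each control period).
- eyes.snapshot(name): name is "scene" or "top" or "wrist"; returns a dict with "pixels" (480x640x3 uint8, red, green, blue), "depth" (480x640 float32, mm along the optical axis (not along the pixel's ray), 0 where there is no reading), "fx", "fy", "cx", "cy" (pixels), "R" (3x3) and "t" (3): a world point X has camera coordinates R X + t. Camera axes: x right, y down, z forward; pixel columns grow to the right and rows downward; lengths in mm; the calibration is good to about 2 mm. A picture is of the moment at which its call begins.
- arm.job_done(): hands the job in; it is judged then, once.
The state is a dict: "time_s": time; "q": joint angles; "joint_velocities": joint speeds; "effort": joint torques, N m; "eef_pos": TCP position; "eef_rot": TCP orientation; "ft_force": force on the tool from outside, world axes, zero at the start; "wrist_torque": the same for the moment, N m; "opening": finger opening in mm; "gripper_force": force on a finger pad.
Only numpy, scipy, OpenCV 4.12 (cv2) and the standard library are available. Lean on these libraries where they do the work, as an engineer would, in place of code of your own. Each camera call takes 0.05 s, during which the arm holds its last target. There are 200 camera calls.

## Working session

There is one attempt and no reset: what is moved stays moved. The work goes in short steps, Python scripts to look and compute and a tool call to move; the robot and the scene stay as the last step left them, time stands still between calls to the robot, and variables do not carry over. Pictures are saved under pics/ and viewed, at most 10 in all, crops included, and the job is handed in when it is done.

Besides the shell and the picture viewer there is one more tool, called after ">>>" as name(argument=value, ...), one argument or row to a line, values as JSON. send_rows: Moves the arm, as the interface text tells. Its arguments: {"type":"object","properties":{"deltas":{"type":"array"}},"required":["deltas"]}

```bash
mkdir -p pics
cat > h.py <<'E'
import numpy as np, cv2
from rig import telemetry, eyes, arm
def snap(n,save=None):
    s=eyes.snapshot(n)
    if save: cv2.imwrite('pics/'+save+'.png',s['pixels'][:,:,::-1])
    np.savez('last_'+n+'.npz',**s)
    return s
def load(n): return dict(np.load('last_'+n+'.npz'))
def cloud(s):
    v,u=np.mgrid[:480,:640]; d=s['depth'].astype(float)
    c=np.stack([(u-s['cx'])/s['fx']*d,(v-s['cy'])/s['fy']*d,d],-1)
    P=(c-s['t'])@s['R']; P[d==0]=np.nan
    return P
E
python3 - <<'E'
from h import *
a=snap('top','top1');b=snap('scene','scene1')
for s in(a,b): print(s['fx'],s['R'].round(3).tolist(),s['t'].round(1))
s=telemetry.sense();print(s)
E
```

```text
529.041146367051 [[0.0, -1.0, 0.009], [-0.993, -0.002, -0.116], [0.116, -0.009, -0.993]] [-50.2 556.7 891.5]
510.5413694716248 [[0.257, 0.966, -0.016], [0.751, -0.21, -0.626], [-0.608, 0.149, -0.78]] [ -89.2 -382.2 1433.6]
{'time_s': 0.1, 'q': array([-1.32470842,  0.7070248 , -0.02759818,  1.48492744,  0.0219894 ,
        0.95089597, -0.07549768]), 'joint_velocities': array([-1.08562431e-03, -6.35443798e-05, -1.29103526e-03, -1.72101094e-03,
       -4.66792004e-04, -5.59073398e-04,  2.12887590e-04]), 'effort': array([ 2.56084364e-03, -8.84267092e+01,  1.23624824e+00, -2.36450869e+01,
        1.69785053e-02,  5.03799398e-03, -4.08037704e-05]), 'eef_pos': array([163.14497186, 551.13600829, 230.88938804]), 'eef_rot': array([-4.50512667e-01, -3.10901558e+00,  1.48833968e-03]), 'ft_force': array([-0.68817915, -1.06496919,  0.22315522]), 'wrist_torque': array([-0.02562517, -0.01965423, -0.0074562 ]), 'gripper_force': 0.0, 'opening': 85.42230825791455}
```

View pics/top1.png

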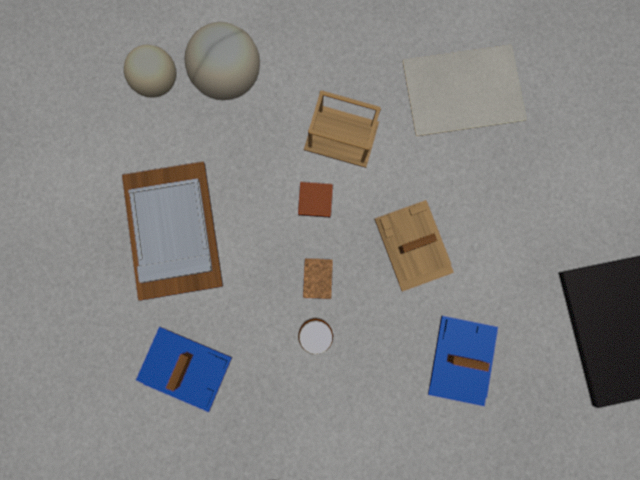

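View pics/scene1.png

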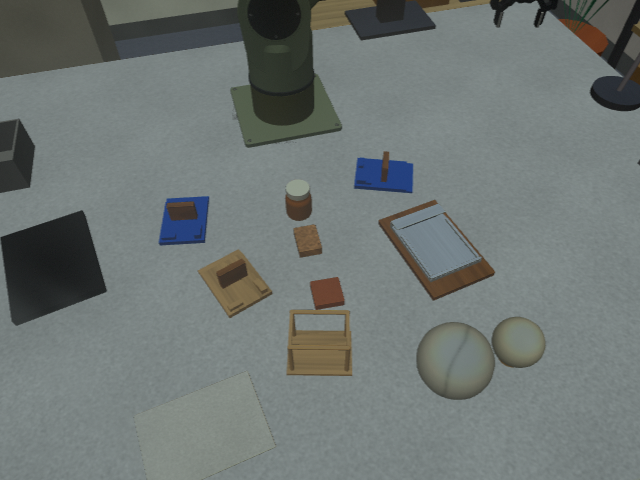

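Run:
```python
from h import *
def rect(P):
    r=cv2.minAreaRect(P[:,:2].astype(np.float32)); return [np.round(x,1) for x in (r[0],r[1],r[2])]
for n,boxes in (('top',{'panel':(365,460,195,295),'stand':(115,230,155,305)}),('scene',{'panel':(190,280,240,320),'stand':(370,500,195,305)})):
    s=load(n);P=cloud(s); hsv=cv2.cvtColor(s['pixels'],cv2.COLOR_RGB2HSV)
    for k,(a,b,c,d) in boxes.items():
        Q=P[c:d,a:b].reshape(-1,3); H=hsv[c:d,a:b].reshape(-1,3)
        print(n,k,'floor z',np.nanmedian(Q[Q[:,2]<5,2]))
        if k=='panel':
            w=Q[Q[:,2]>45]; print('wall',len(w),rect(w),w[:,2].max())
            m=(Q[:,2]>6)&(Q[:,2]<13); print('plate',m.sum(),rect(Q[m])); 
            bl=Q[(Q[:,2]>17)&(Q[:,2]<25)]; print('blocks',bl.mean(0))
        else:
            m=(Q[:,2]>9); print('stand',rect(Q[m])); print(np.histogram(Q[:,2],bins=range(-4,44,2)))
            hi=Q[Q[:,2]>31]; print('lip',len(hi),rect(hi))
s=load('top')['pixels'][150:310,110:240]; cv2.imwrite('pics/c1.png',cv2.resize(s[:,:,::-1],None,fx=4.5,fy=3.7,interpolation=cv2.INTER_CUBIC)[:600])
```

```text
top panel floor z 0.4642107735915645
wall 298 [array([ 547.5, -228.7]), array([14.2, 60.8]), np.float64(19.9)] 59.623343234699476
plate 3197 [array([ 552., -212.]), array([165.2, 148.7]), np.float64(11.2)]
blocks [ 591.59691714 -201.38937881   20.32335904]
top stand floor z 0.501279964594777
stand [array([574.7, 205.7]), array([230.9, 151.5]), np.float64(9.5)]
(array([ 435, 1997, 2731, 1032,  153,   27,   48,  308, 1325, 1715,  670,
        366, 1562, 2056,  800,  336,  314,  130,  221,  575,  316,   41,
          4]), array([-4, -2,  0,  2,  4,  6,  8, 10, 12, 14, 16, 18, 20, 22, 24, 26, 28,
       30, 32, 34, 36, 38, 40, 42]))
lip 1201 [array([571.5, 204.9]), array([165.1, 124.3]), np.float64(9.7)]
scene panel floor z 0.7387785607028676
wall 257 [array([ 546.7, -228. ]), array([17. , 60.7]), np.float64(18.5)] 59.54815663756443
plate 1692 [array([ 511.3, -246.5]), array([223.3, 111.6]), np.float64(21.3)]
blocks [ 583.03506816 -212.14475843   20.5909426 ]
scene stand floor z 1.1537847543304567
stand [array([573.3, 206.5]), array([233.3, 153.2]), np.float64(9.6)]
(array([ 222, 1743, 3662, 2155,  391,   81,   80,  115,  462,  878,  539,
        205,  607, 1219,  745,  238,  208,  114,   66,  201,  229,   65,
          7]), array([-4, -2,  0,  2,  4,  6,  8, 10, 12, 14, 16, 18, 20, 22, 24, 26, 28,
       30, 32, 34, 36, 38, 40, 42]))
lip 604 [array([571.1, 206.6]), array([168.3, 125.1]), np.float64(9.9)]
```

View pics/c1.png

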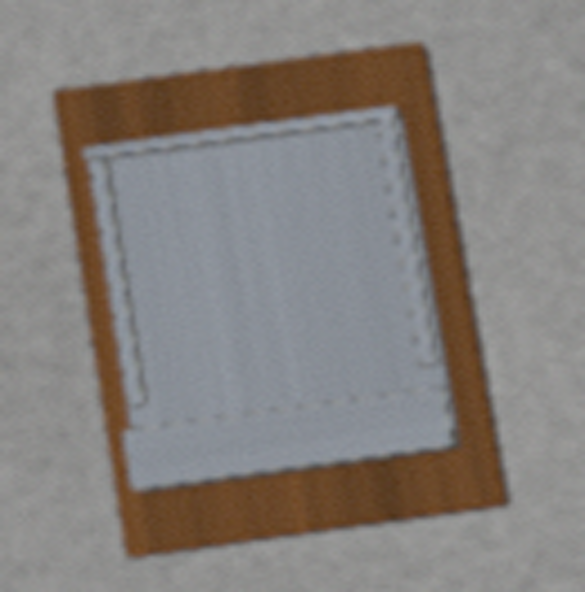

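Run:
```python
from h import *
th=np.radians(9.6);c=np.array([574.2,206]);R=np.array([[np.cos(th),-np.sin(th)],[np.sin(th),np.cos(th)]])
for n,m in (('top',1),('scene',1)):
    s=load(n);P=cloud(s);hs=cv2.cvtColor(s['pixels'],cv2.COLOR_RGB2GRAY)
    q=(P[...,:2]-c)@R
    sel=(abs(q[...,1])<40)&(abs(q[...,0])<118)
    x=q[...,0][sel];z=P[...,2][sel];g=hs[sel]
    for a in range(-118,118,3):
        k=(x>=a)&(x<a+3)
        if k.any() and (a<-50 or a>50): print(n,a,round(np.median(z[k]),1),int(np.median(g[k])))
from scipy.spatial.transform import Rotation as Ro
print(Ro.from_rotvec(telemetry.sense()['eef_rot']).as_matrix().round(3))
```

```text
top -118 0.6 132
top -115 13.3 79
top -112 14.1 75
top -109 14.3 76
top -106 14.0 76
top -103 14.7 76
top -100 14.5 76
top -97 14.1 77
top -94 14.0 76
top -91 14.0 76
top -88 15.0 80
top -85 35.0 141
top -82 35.5 144
top -79 35.2 145
top -76 35.5 142
top -73 35.5 140
top -70 35.1 141
top -67 35.5 141
top -64 35.3 142
top -61 35.1 142
top -58 24.3 138
top -55 22.3 141
top -52 22.0 141
top 53 22.7 143
top 56 22.4 142
top 59 22.6 143
top 62 22.5 143
top 65 22.7 143
top 68 22.8 144
top 71 22.7 139
top 74 27.0 125
top 77 28.1 140
top 80 27.1 114
top 83 15.4 87
top 86 14.9 73
top 89 14.7 75
top 92 14.5 74
top 95 14.7 74
top 98 14.2 74
top 101 14.9 74
top 104 15.0 74
top 107 14.8 74
top 110 14.6 80
top 113 13.4 116
top 116 4.6 131
scene -118 13.6 99
scene -115 15.3 76
scene -112 15.2 73
scene -109 14.5 73
scene -106 15.2 73
scene -103 16.9 75
scene -100 18.2 84
scene -88 35.3 107
scene -85 36.0 130
scene -82 36.5 131
scene -79 36.8 130
scene -76 36.5 128
scene -73 36.0 127
scene -70 36.3 128
scene -67 35.4 127
scene -64 27.8 127
scene -61 33.2 128
scene -58 23.4 128
scene -55 23.1 127
scene -52 23.2 128
scene 53 22.8 129
scene 56 23.5 129
scene 59 23.0 129
scene 62 23.0 129
scene 65 23.2 129
scene 68 23.5 129
scene 71 26.9 123
scene 74 29.1 131
scene 77 22.8 82
scene 80 15.9 72
scene 83 15.5 70
scene 86 15.0 70
scene 89 15.3 70
scene 92 15.2 70
scene 95 14.9 70
scene 98 15.4 69
scene 101 15.5 70
scene 104 15.1 70
scene 107 15.0 69
scene 110 13.6 68
scene 113 5.6 70
scene 116 0.3 132
[[-0.959  0.284 -0.   ]
 [ 0.284  0.959 -0.001]
 [-0.    -0.001 -1.   ]]
```

>>> send_rows(
  deltas=[1,0,0,0,-6.1,1,0,0,0,-6.1,1,0,0,0,-6.1,1,0,0,0,-6.1,1,0,0,0,-6,1,0,0,0,-6],
)

```text
time_s: 0.6
eef_pos: [163.2, 551.2, 231.0]
eef_rot: [0.551, -3.093, 0.001]
ft_force: [0.5, 0.4, -0.4]
opening: 85.5
gripper_force: 0.0
```

>>> send_rows(
  deltas=[1,-21,-34,0,0,1,-21,-34,0,0,1,-21,-34,0,0,1,-21,-34,0,0,1,-21,-34,0,0,1,-21,-34,0,0,1,-21,-34,0,0,1,-21,-34,0,0],
)

```text
time_s: 1.27
eef_pos: [415.1, 351.2, 231.2]
eef_rot: [0.543, -3.094, 0.0]
ft_force: [0.5, 0.9, -0.2]
opening: 85.6
gripper_force: 0.0
```

>>> send_rows(
  deltas=[1,-21,-35,0,0,1,-21,-35,0,0,1,8,-37,0,0,1,8,-37,0,0,1,8,-37,0,0,1,8,-37,0,0,1,8,-37,0,0,1,8,-37,0,0],
)

```text
time_s: 1.93
eef_pos: [507.4, 74.3, 231.2]
eef_rot: [0.543, -3.094, 0.0]
ft_force: [0.8, 0.6, -0.1]
opening: 85.3
gripper_force: 0.0
```

>>> send_rows(
  deltas=[1,8,-37,0,0,1,8,-37,0,0,1,8,-37,0,0,1,8,-37,0,0,1,8,-37,0,0,1,8,-37,0,0,1,0,0,0,0,1,0,0,0,0],
)

```text
time_s: 2.6
eef_pos: [537.6, -150.8, 230.7]
eef_rot: [0.538, -3.094, -0.0]
ft_force: [-0.2, 0.8, -0.3]
opening: 85.4
gripper_force: 0.0
```

```bash
cat >> h.py <<'E'
from scipy.spatial.transform import Rotation as Ro
def to(xyz):
    s=telemetry.sense(); M=Ro.from_rotvec(s['eef_rot']).as_matrix()
    print('t',s['time_s'],'tool x deg',np.degrees(np.arctan2(M[1,0],M[0,0])).round(2),'tilt',M[:,2].round(3),'delta tool',(M.T@(np.array(xyz)-s['eef_pos'])).round(1),'ft',s['ft_force'].round(1))
E
python3 - <<'E'
from h import *
to((547.3,-228.5,130))
s=snap('wrist','w1');P=cloud(s).reshape(-1,3)
w=P[(P[:,2]>45)&(P[:,2]<62)&(np.hypot(P[:,0]-547,P[:,1]+228)<45)];print(len(w))
if len(w): print(cv2.minAreaRect(w[:,:2].astype(np.float32)), np.median(w[:,2]))
E
```

```text
t 2.6 tool x deg -160.28 tilt [-0.001 -0.    -1.   ] delta tool [ 17.  -76.4 100.7] ft [-0.2  0.8 -0.3]
1555
((547.5096435546875, -227.81700134277344), (14.476168632507324, 60.633544921875), 19.5804500579834) 55.0410539877203
```

>>> send_rows(
  deltas=[1,5.7,-25.4,15,0,1,5.7,-25.4,15,0,1,5.6,-25.4,15,0,1,0,0,30,0,1,0,0,30,0,1,0,0,0,0,1,0,0,0,0],
)

```text
time_s: 3.23
eef_pos: [547.9, -225.0, 126.3]
eef_rot: [0.545, -3.092, -0.002]
ft_force: [0.9, 0.6, 0.9]
opening: 85.2
gripper_force: 0.0
```

Run:
```python
from h import *
to((547.4,-228.2,16))
```

```text
t 3.2333 tool x deg -160.0 tilt [-0.002  0.001 -1.   ] delta tool [  1.5  -3.  110.3] ft [0.9 0.6 0.9]
```

>>> send_rows(
  deltas=[1,0.7,-3,25,0,1,0.8,0,25,0,1,0,0,25,0,1,0,0,20,0,1,0,0,10,0,1,0,0,5,0,1,0,0,0,0,1,0,0,0,0],
)

```text
time_s: 3.9
eef_pos: [548.4, -229.7, 17.9]
eef_rot: [-0.543, 3.093, -0.002]
ft_force: [0.2, -0.2, 0.2]
opening: 85.4
gripper_force: 0.0
```

Run:
```python
from h import *
to((547.4,-228.2,16))
```

```text
t 3.9 tool x deg -160.08 tilt [ 0.002 -0.001 -1.   ] delta tool [0.4 1.8 1.9] ft [ 0.2 -0.2  0.2]
```

Close gently on the wall's ends, then lift.

>>> send_rows(
  deltas=[0.8,0.4,1.8,1.5,0,0.7,0,0,0,0,0.6,0,0,0,0,0.5,0,0,0,0,0.4,0,0,0,0,0.4,0,0,0,0,0.4,0,0,0,0,0.4,0,0,0,0],
)

```text
time_s: 4.57
eef_pos: [547.0, -228.1, 15.9]
eef_rot: [-0.543, 3.093, -0.001]
ft_force: [-2.7, 2.2, 12.1]
opening: 59.2
gripper_force: 64.8
```

>>> send_rows(
  deltas=[0.4,0,0,0,0,0.4,0,0,0,0,0.4,0,0,-5,0,0.4,0,0,-10,0,0.4,0,0,-10,0,0.4,0,0,-10,0,0.4,0,0,-5,0,0.4,0,0,0,0],
)

```text
time_s: 5.23
eef_pos: [547.2, -228.4, 56.4]
eef_rot: [-0.543, 3.093, -0.002]
ft_force: [-0.3, 0.1, -2.3]
opening: 59.3
gripper_force: 65.2
```

>>> send_rows(
  deltas=[0.4,0,0,-15,2.6,0.4,0,0,-25,2.6,0.4,0,0,-25,2.6,0.4,0,0,-25,2.5,0.4,1,10,-10,0,0.4,2,20,0,0,0.4,3,30,0,0,0.4,3,30,0,0],
)

```text
time_s: 5.9
eef_pos: [521.7, -139.6, 154.2]
eef_rot: [0.264, -3.13, -0.001]
ft_force: [1.6, 0.6, -3.6]
opening: 59.4
gripper_force: 66.0
```

>>> send_rows(
  deltas=[0.4,3,30,0,0,0.4,3,30,0,0,0.4,3,30,0,0,0.4,3,30,0,0,0.4,3,30,0,0,0.4,3,30,0,0,0.4,3,30,0,0,0.4,3,30,0,0],
)

```text
time_s: 6.57
eef_pos: [457.7, 93.4, 154.3]
eef_rot: [0.266, -3.129, 0.0]
ft_force: [0.3, -0.1, -3.7]
opening: 59.1
gripper_force: 66.0
```

>>> send_rows(
  deltas=[0.4,3,30,0,0,0.4,3,30,0,0,0.4,3,20,0,0,0.4,2,10,0,0,0.4,1,4,0,0,0.4,0,0,0,0,0.4,0,0,0,0],
)

```text
time_s: 7.15
eef_pos: [431.7, 181.3, 154.6]
eef_rot: [0.262, -3.13, 0.001]
ft_force: [-0.3, 0.2, -3.6]
opening: 59.0
gripper_force: 66.0
```

Run:
```python
from h import *
to((434,182.3,60))
s=snap('wrist','w2'); snap('scene','s2'); snap('top','t2')
P=cloud(s).reshape(-1,3)
```

```text
t 7.15 tool x deg -170.43 tilt [-0.    -0.001 -1.   ] delta tool [-2.5  0.6 94.6] ft [-0.3  0.2 -3.6]
```

View pics/s2.png

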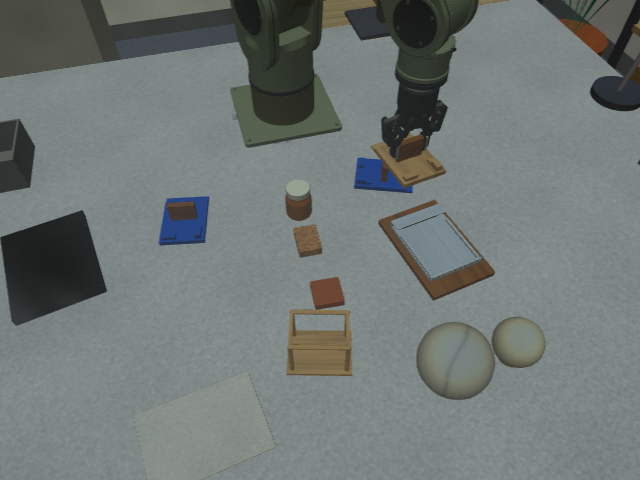

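>>> send_rows(
  deltas=[0.4,0,0,0,3,0.4,0,0,0,6,0.4,0,0,0,7,0.4,0,0,0,7,0.4,0,0,0,7,0.4,0,0,0,7,0.4,0,0,0,7,0.4,0,0,0,7],
)

```text
time_s: 7.97
eef_pos: [431.7, 181.7, 154.8]
eef_rot: [1.121, 2.935, -0.0]
ft_force: [0.5, 0.2, -3.6]
opening: 59.3
gripper_force: 65.8
```

>>> send_rows(
  deltas=[0.4,0,0,0,7,0.4,0,0,0,7,0.4,0,0,0,7,0.4,0,0,0,7,0.4,0,0,0,6,0.4,0,0,0,5,0.4,6,7,0,0,0.4,12,14,0,0],
)

```text
time_s: 8.63
eef_pos: [449.0, 202.2, 155.0]
eef_rot: [-2.031, -2.396, 0.002]
ft_force: [-0.5, -0.4, -4.0]
opening: 59.1
gripper_force: 65.9
```

>>> send_rows(
  deltas=[0.4,20,24,-5,0,0.4,20,24,-5,0,0.4,20,25,0,0,0.4,20,25,0,0,0.4,15,18,0,0,0.4,7,7,0,0,0.4,0,0,0,0,0.4,0,0,0,0],
)

```text
time_s: 9.3
eef_pos: [553.6, 323.9, 164.2]
eef_rot: [2.028, 2.399, -0.002]
ft_force: [-0.2, -0.1, -3.4]
opening: 59.4
gripper_force: 66.3
```

Run:
```python
from h import *
to((554.2,324.3,50)); print(telemetry.sense()['q'].round(2))
```

```text
t 9.3 tool x deg 99.57 tilt [-0.001 -0.001 -1.   ] delta tool [  0.4   0.7 114.2] ft [-0.2 -0.1 -3.4]
[-0.74  0.92  0.39  1.31 -0.37  0.98 -0.12]
```

>>> send_rows(
  deltas=[0.4,0.4,0.7,15,0,0.4,0,0,25,0,0.4,0,0,25,0,0.4,0,0,22,0,0.4,0,0,15,0,0.4,0,0,8,0,0.4,0,0,3,0,0.4,0,0,0,0],
)

```text
time_s: 9.97
eef_pos: [554.1, 324.8, 52.0]
eef_rot: [2.028, 2.399, -0.001]
ft_force: [0.8, 0.1, -3.6]
opening: 59.4
gripper_force: 66.3
```

>>> send_rows(
  deltas=[0.4,0,0,1.5,0,0.4,0,0,1.5,0,0.4,0,0,1.5,0,0.4,0,0,1.5,0,0.4,0,0,1.5,0,0.4,0,0,1.5,0,0.4,0,0,0,0],
)

```text
time_s: 10.55
eef_pos: [554.1, 325.8, 43.1]
eef_rot: [-2.027, -2.4, -0.001]
ft_force: [-2.5, 1.4, 5.8]
opening: 59.2
gripper_force: 67.3
```

>>> send_rows(
  deltas=[0.4,0,0,1,0,0.4,0,0,1,0,0.4,0,0,1,0,0.4,0,0,0,0],
)

```text
time_s: 10.88
eef_pos: [554.1, 327.0, 40.7]
eef_rot: [-2.026, -2.4, -0.004]
ft_force: [-4.3, 8.9, 9.9]
opening: 58.5
gripper_force: 68.1
```

>>> send_rows(
  deltas=[0.4,0,0,1,0,0.4,0,0,1,0,0.4,0,0,1,0,0.4,0,0,0,0],
)

```text
time_s: 11.22
eef_pos: [554.1, 327.9, 37.9]
eef_rot: [-2.025, -2.4, -0.006]
ft_force: [-3.0, 12.0, 13.1]
opening: 59.0
gripper_force: 68.7
```

>>> send_rows(
  deltas=[0.4,2,0,1,0,0.4,1,0,1,0,0.4,1,0,1,0,0.4,0,0,0,0],
)

```text
time_s: 11.55
eef_pos: [553.8, 329.8, 34.3]
eef_rot: [2.027, 2.4, 0.002]
ft_force: [-0.6, 3.0, 5.0]
opening: 59.2
gripper_force: 67.9
```

```bash
cat >> h.py <<'E'
def plate(n='scene',rad=110):
    """tilt of the wood plate along stand axes from depth: fit plane to light wood"""
    s=snap(n);P=cloud(s);h=cv2.cvtColor(s['pixels'],cv2.COLOR_RGB2HSV).astype(int)
    e=telemetry.sense();M=Ro.from_rotvec(e['eef_rot']).as_matrix();p=e['eef_pos']
    L=(P-p)@M
    m=(h[...,0]>8)&(h[...,0]<28)&(h[...,1]>70)&(h[...,2]>90)&(abs(L[...,1])<55)&(abs(L[...,0])<80)&(L[...,2]>-30)&(L[...,2]<30)
    Q=L[m]
    for _ in range(6):
        A=np.c_[Q[:,:2],np.ones(len(Q))];k=np.linalg.lstsq(A,Q[:,2],rcond=None)[0];r=abs(A@k-Q[:,2]);Q=Q[r<max(2.5,1.5*np.median(r))]
    print(n,'pts',len(Q),'span',Q[:,0].min().round(),Q[:,0].max().round(),'slope x,y deg',np.degrees(np.arctan(k[:2])).round(1),'depth at tcp',k[2].round(1))
E
python3 - <<'E'
from h import *
plate('scene');plate('top');to((554,324,40))
i=load('scene')['pixels'][100:300,340:540,::-1];cv2.imwrite('pics/s3.png',cv2.resize(i,None,fx=3,fy=3,interpolation=cv2.INTER_CUBIC))
E
```

```text
scene pts 830 span -74.0 62.0 slope x,y deg [ 8.9 -0.4] depth at tcp 4.6
top pts 1437 span -75.0 61.0 slope x,y deg [ 8.9 -0.7] depth at tcp 5.6
t 11.65 tool x deg 99.63 tilt [ 0.001  0.001 -1.   ] delta tool [-5.8 -0.7 -5.7] ft [0.9 3.5 6.1]
```

View pics/s3.png

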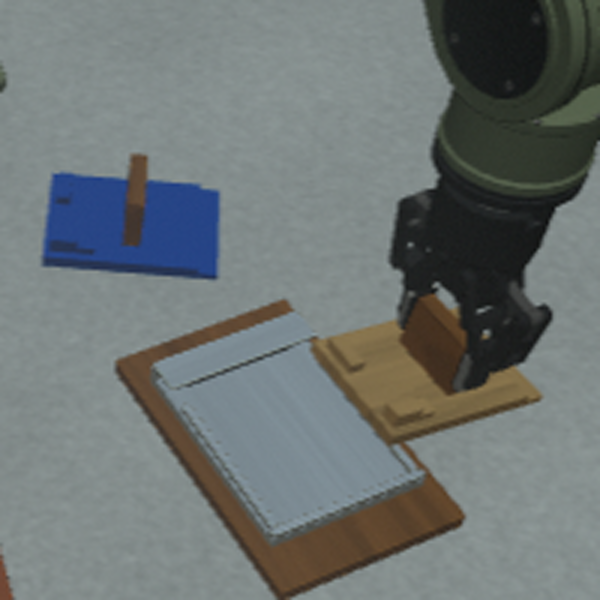

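>>> send_rows(
  deltas=[0.4,0,0,-5,0,0.4,0,0,-15,0,0.4,0,0,-20,0,0.4,0,0,-20,0,0.4,-10,1,-10,0,0.4,-20,3,0,0,0.4,-25,4,0,0,0.4,-25,4,0,0],
)

```text
time_s: 12.32
eef_pos: [578.6, 250.7, 103.7]
eef_rot: [2.027, 2.4, -0.001]
ft_force: [0.0, 0.4, -3.1]
opening: 59.2
gripper_force: 67.2
```

>>> send_rows(
  deltas=[0.4,-25,4,0,-3,0.4,-14,2,0,-5,0.4,-6,1,0,-7,0.4,0,0,0,-7,0.4,0,0,0,-7,0.4,0,0,0,-7,0.4,0,0,0,-7,0.4,0,0,0,-7],
)

```text
time_s: 12.98
eef_pos: [594.3, 208.7, 103.5]
eef_rot: [-0.815, -3.034, 0.001]
ft_force: [-1.3, -0.0, -2.8]
opening: 58.8
gripper_force: 67.2
```

>>> send_rows(
  deltas=[0.4,0,0,0,-7,0.4,0,0,0,-7,0.4,0,0,0,-7,0.4,0,0,0,-7,0.4,0,0,0,-7,0.4,0,0,0,-5,0.4,0,0,0,0,0.4,0,0,0,0],
)

```text
time_s: 13.65
eef_pos: [594.4, 208.9, 103.6]
eef_rot: [0.258, -3.13, 0.001]
ft_force: [-0.1, -1.1, -3.0]
opening: 59.0
gripper_force: 67.2
```

Run:
```python
from h import *
to((592,209,60));plate('scene');plate('top')
s=snap('wrist','w4')
```

```text
t 13.65 tool x deg -170.59 tilt [-0.001 -0.    -1.   ] delta tool [ 2.3  0.5 43.6] ft [-0.1 -1.1 -3. ]
scene pts 1065 span -74.0 62.0 slope x,y deg [ 8.3 -0.3] depth at tcp 4.6
top pts 1745 span -72.0 65.0 slope x,y deg [ 9. -0.] depth at tcp 5.4
```

View pics/w4.png

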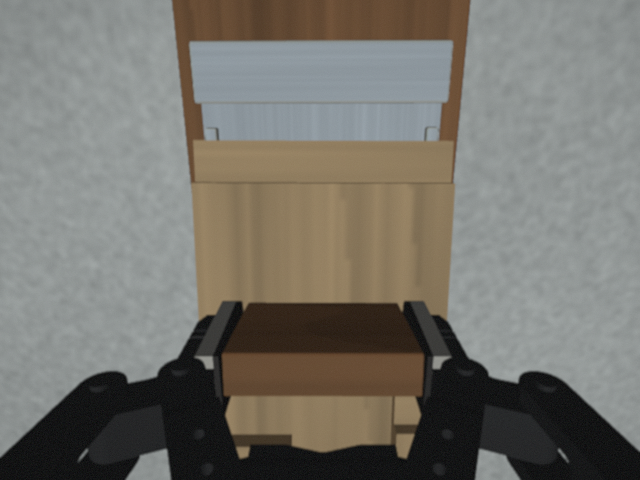

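Run:
```python
from h import *
s=load('wrist');P=cloud(s);e=telemetry.sense();M=Ro.from_rotvec(e['eef_rot']).as_matrix();L=(P-e['eef_pos'])@M
for r in (44,60,90,98,100,101,102,103,104,106,110,125,138,140,141,142,144,150,170,180,186): print(r,L[r,300:340].mean(0).round(1))
for r in (70,125,160): 
    d=L[r]; print(r,[(c,d[c].round(1).tolist()) for c in ((194,448) if r==70 else (207,214,219,425,430,438) if r==125 else (196,449))])
hs=cv2.cvtColor(s['pixels'],cv2.COLOR_RGB2HSV)[...,1]
for r,t in ((70,90),(160,40)): 
    print(r,np.where(abs(np.diff(hs[r].astype(int)))>25)[0])
```

```text
44 [ 1.037e+02 -1.000e-01  6.860e+01]
60 [96.8 -0.2 68.7]
90 [83.4 -0.2 68.7]
98 [79.7 -0.2 68.7]
100 [78.8 -0.2 68.5]
101 [78.3 -0.2 68.7]
102 [77.9 -0.2 68.9]
103 [77.4 -0.2 69.7]
104 [76.8 -0.3 81.5]
106 [75.8 -0.3 81.7]
110 [73.8 -0.3 81.3]
125 [66.3 -0.4 81.7]
138 [59.6 -0.4 81.5]
140 [58.6 -0.4 81.7]
141 [64.   0.1 19.5]
142 [63.6  0.1 19.5]
144 [62.9  0.1 19.4]
150 [60.7  0.1 19.1]
170 [53.1  0.  18. ]
180 [49.3  0.  17.6]
186 [48.   0.1 12.3]
70 [(194, [92.4, -59.8, 68.6]), (448, [92.3, 60.9, 68.6])]
125 [(207, [66.3, -59.8, 83.2]), (214, [66.3, -55.8, 82.3]), (219, [66.3, -53.1, 81.8]), (425, [66.2, 54.9, 81.2]), (430, [66.3, 57.3, 80.6]), (438, [66.2, 61.8, 81.5])]
160 [(196, [57.1, -47.5, 17.7]), (449, [56.8, 50.3, 19.1])]
70 [178 179 190 450 451 462 463]
160 [188 189 453 454]
```

>>> send_rows(
  deltas=[0.4,0,0.2,8,0,0.4,0,0,15,0,0.4,0,0,15,0,0.4,0,0,10,0,0.4,0,0,5,0,0.4,0,0,1.5,0,0.4,0,0,0,0,0.4,0,0,0,0],
)

```text
time_s: 14.47
eef_pos: [594.7, 210.1, 49.9]
eef_rot: [-0.263, 3.13, 0.0]
ft_force: [-0.1, 0.1, -3.6]
opening: 59.0
gripper_force: 67.2
```

>>> send_rows(
  deltas=[0.4,0,0,0.7,0,0.4,0,0,0.7,0,0.4,0,0,0,0,0.4,0,0,0,0],
)

```text
time_s: 14.8
eef_pos: [594.5, 210.0, 48.0]
eef_rot: [-0.263, 3.13, -0.0]
ft_force: [0.5, -0.4, -3.6]
opening: 59.2
gripper_force: 67.2
```

>>> send_rows(
  deltas=[0.4,0,-0.8,0.5,0,0.4,2,0,0.4,0,0.4,4,0,0,0,0.4,4,0,0,0,0.4,3,0,0,0,0.4,1.5,0,0,0,0.4,0,0,0,0,0.4,0,0,0,0],
)

```text
time_s: 15.47
eef_pos: [580.3, 206.8, 47.1]
eef_rot: [-0.263, 3.13, -0.0]
ft_force: [-0.5, 0.4, -2.0]
opening: 59.4
gripper_force: 67.2
```

Run:
```python
from h import *
to((594.4,208.9,46.4))
s=snap('wrist','w5');P=cloud(s);e=telemetry.sense();M=Ro.from_rotvec(e['eef_rot']).as_matrix();L=(P-e['eef_pos'])@M
for r in range(70,190,6): print(r,L[r,300:340].mean(0).round(1))
```

```text
t 15.4667 tool x deg -170.39 tilt [ 0. -0. -1.] delta tool [-14.2  -0.3   0.7] ft [-0.5  0.4 -2. ]
70 [89.   0.3 11.9]
76 [87.   0.3 12. ]
82 [85.   0.3 11.7]
88 [83.1  0.3 12. ]
94 [81.1  0.3 11.9]
100 [nan nan nan]
106 [77.   0.3 11.7]
112 [74.9  0.3 12. ]
118 [72.9  0.3 11.9]
124 [nan nan nan]
130 [68.7  0.2 11.8]
136 [66.6  0.2 11.8]
142 [64.4  0.2 11.9]
148 [61.4  0.2 19.2]
154 [59.2  0.2 18.9]
160 [56.9  0.2 18.5]
166 [nan nan nan]
172 [52.4  0.2 17.8]
178 [50.1  0.2 17.4]
184 [48.8  0.2 12.4]
```

View pics/w5.png

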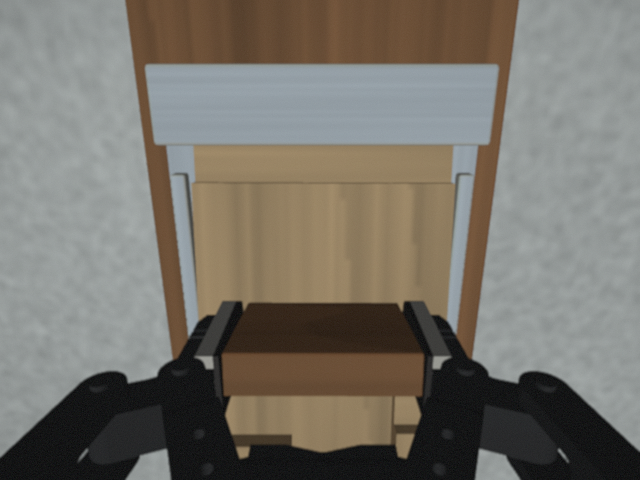

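>>> send_rows(
  deltas=[0.4,1,0,-0.2,0,0.4,1,0,0,0,0.4,1,0,0,0,0.4,0.8,0,0,0,0.4,0.6,0,0,0,0.4,0,0,0,0,0.4,0,0,0,0],
)

```text
time_s: 16.1
eef_pos: [576.2, 206.1, 47.3]
eef_rot: [-0.263, 3.13, 0.0]
ft_force: [3.4, -0.1, -2.6]
opening: 59.2
gripper_force: 67.2
```

>>> send_rows(
  deltas=[0.4,0.5,0,0,0,0.4,0.5,0,0,0,0.4,0.5,0,0,0,0.4,0.5,0,0,0,0.4,0,0,0,0,0.4,0,0,0,0],
)

```text
time_s: 16.6
eef_pos: [574.3, 205.7, 47.3]
eef_rot: [-0.263, 3.13, 0.0]
ft_force: [5.1, 0.1, -2.1]
opening: 59.1
gripper_force: 67.2
```

>>> send_rows(
  deltas=[0.4,0.5,0,0,0,0.4,0.5,0,0,0,0.4,0.5,0,0,0,0.4,0.5,0,0,0,0.4,0.5,0,0,0,0.4,0.5,0,0,0,0.4,0.5,0,0,0,0.4,0,0,0,0],
)

```text
time_s: 17.27
eef_pos: [571.4, 205.3, 47.5]
eef_rot: [-0.263, 3.128, 0.001]
ft_force: [8.4, 2.1, -3.3]
opening: 59.0
gripper_force: 67.2
```

>>> send_rows(
  deltas=[0.4,0,0,0,0,0.4,0,0,0,0,0.4,0,0,0,0],
)

```text
time_s: 17.52
eef_pos: [571.5, 205.3, 47.5]
eef_rot: [-0.263, 3.128, 0.001]
ft_force: [8.4, 1.2, -1.9]
opening: 59.1
gripper_force: 67.2
```

Run:
```python
from h import *
to((574,206,46.4));plate('top');plate('scene')
s=snap('wrist','w6');P=cloud(s);e=telemetry.sense();M=Ro.from_rotvec(e['eef_rot']).as_matrix();L=(P-e['eef_pos'])@M
d=np.nanmedian(L[:,300:340],1)
for r in range(140,190,3): print(r,d[r].round(1))
```

```text
t 17.5167 tool x deg -170.39 tilt [ 0.002  0.001 -1.   ] delta tool [-2.6  0.3  1.1] ft [ 8.4  1.2 -1.9]
top pts 1473 span -72.0 54.0 slope x,y deg [8.8 0.1] depth at tcp 5.2
scene pts 962 span -74.0 51.0 slope x,y deg [ 8.5 -0.1] depth at tcp 4.3
140 [65.1  0.  12.1]
143 [64.   0.2 12. ]
146 [62.9  0.2 12.1]
149 [61.8  0.2 12.3]
152 [60.7  0.2 12.1]
155 [59.6  0.2 12.2]
158 [58.5  0.2 12.3]
161 [57.4  0.2 12.1]
164 [56.3  0.  12.1]
167 [55.2  0.2 12.2]
170 [53.1  0.2 18.2]
173 [51.9  0.3 18.1]
176 [50.8  0.3 17.8]
179 [49.6  0.3 18. ]
182 [48.5  0.1 17.5]
185 [48.3  0.4 12.5]
188 [47.2 -0.  12.4]
```

>>> send_rows(
  deltas=[0.4,-0.3,0,1,0,0.4,-0.6,0,1,0,0.4,-0.6,0,1,0,0.4,-0.6,0,1,0,0.4,0,0,0,0],
)

```text
time_s: 18.08
eef_pos: [573.6, 205.7, 44.1]
eef_rot: [-0.262, 3.128, 0.001]
ft_force: [7.5, 1.9, 10.5]
opening: 59.7
gripper_force: 69.1
```

Run:
```python
from h import *
to((574,206,38));plate('top')
```

```text
t 18.0833 tool x deg -170.41 tilt [ 0.002  0.001 -1.   ] delta tool [-0.4  0.2  6.1] ft [ 7.5  1.9 10.5]
top pts 1464 span -71.0 56.0 slope x,y deg [ 6.5 -0.1] depth at tcp 5.0
```

>>> send_rows(
  deltas=[0.4,-0.6,0,0.9,0,0.4,-0.6,0,0.9,0,0.4,-0.6,0,0.9,0,0.4,-0.6,0,0.9,0,0.4,0,0,0,0],
)

```text
time_s: 18.55
eef_pos: [575.8, 206.1, 40.5]
eef_rot: [-0.262, 3.129, 0.001]
ft_force: [5.6, 2.2, 11.7]
opening: 59.5
gripper_force: 69.6
```

Run:
```python
from h import *
to((574,206,38));plate('top')
s=snap('wrist');P=cloud(s);e=telemetry.sense();M=Ro.from_rotvec(e['eef_rot']).as_matrix();L=(P-e['eef_pos'])@M
d=np.nanmedian(L[:,300:340],1)
for r in range(155,190,3): print(r,d[r].round(1))
```

```text
t 18.55 tool x deg -170.41 tilt [ 0.002  0.001 -1.   ] delta tool [1.8 0.2 2.5] ft [ 5.6  2.2 11.7]
top pts 1426 span -70.0 58.0 slope x,y deg [ 3.7 -0.1] depth at tcp 4.6
155 [60.5  0.2  5.2]
158 [59.4  0.2  5.4]
161 [57.3  0.2 12.7]
164 [56.2  0.2 12.8]
167 [55.1  0.2 12.8]
170 [53.9  0.2 12.8]
173 [52.8  0.2 12.7]
176 [51.8  0.2 12. ]
179 [51.5  0.2  7.6]
182 [50.4  0.2  7.5]
185 [49.3  0.2  7.3]
188 [48.2  0.2  7.5]
```

>>> send_rows(
  deltas=[0.4,0.4,0,0.5,0,0.4,0,0,0.5,0,0.4,-0.1,0,0.5,0,0.4,-0.2,0,0.5,0,0.4,0,0,0,0],
)

```text
time_s: 19.07
eef_pos: [576.7, 206.2, 38.9]
eef_rot: [-0.262, 3.126, 0.002]
ft_force: [10.9, 1.6, 11.3]
opening: 59.1
gripper_force: 69.6
```

```bash
cat >> h.py <<'E'
def slot():
    plate('top')
    s=snap('wrist');P=cloud(s);e=telemetry.sense();M=Ro.from_rotvec(e['eef_rot']).as_matrix();L=(P-e['eef_pos'])@M
    d=np.nanmedian(L[140:195,300:340],1); j=np.where(abs(np.diff(d[:,2]))>2.5)[0]
    print('jumps',[(int(i)+140,d[i].round(1).tolist(),d[i+1].round(1).tolist()) for i in j])
E
python3 - <<'E'
from h import *
to((574,206,38));slot()
E
```

```text
t 19.0667 tool x deg -170.42 tilt [ 0.004  0.001 -1.   ] delta tool [2.7 0.2 0.9] ft [10.9  1.6 11.3]
top pts 1433 span -69.0 59.0 slope x,y deg [2.2 0.2] depth at tcp 4.6
jumps [(158, [59.5, 0.2, 4.7], [58.3, 0.2, 11.5])]
```

Run:
```python
from h import *
s=load('wrist');P=cloud(s);e=telemetry.sense();M=Ro.from_rotvec(e['eef_rot']).as_matrix();L=(P-e['eef_pos'])@M
d=np.nanmedian(L[:,300:340],1)
for r in range(155,190,2): print(r,d[r].round(1))
c=np.array([574.2,206]);a=np.radians(9.6);print('tcp stand x',(e['eef_pos'][:2]-c)@[np.cos(a),np.sin(a)])
```

```text
155 [60.7  0.3  3.6]
157 [60.   0.2  4. ]
159 [58.3  0.2 11.5]
161 [57.6  0.2 11.2]
163 [56.8  0.2 11.5]
165 [56.1  0.2 11.4]
167 [55.3  0.2 11.3]
169 [54.6  0.4 11.3]
171 [53.9  0.2 11.2]
173 [53.1  0.2 11.5]
175 [52.6  0.2  9.6]
177 [52.5  0.2  6.4]
179 [51.8  0.2  6.4]
181 [51.   0.2  6.3]
183 [50.3  0.2  6.2]
185 [49.6  0.2  6. ]
187 [48.9  0.2  6.1]
189 [48.1  0.2  6. ]
tcp stand x 2.5143880584831897
```

>>> send_rows(
  deltas=[0.4,0,0,0.5,0,0.4,-0.2,0,0.5,0,0.4,-0.2,0,0.5,0,0.4,-0.1,0,0.3,0,0.4,0,0,0,0],
)

```text
time_s: 19.58
eef_pos: [577.5, 206.4, 37.4]
eef_rot: [-0.262, 3.126, 0.002]
ft_force: [11.9, 1.8, 16.3]
opening: 59.4
gripper_force: 70.3
```

Run:
```python
from h import *
to((574,206,38));slot();plate('scene')
```

```text
t 19.5833 tool x deg -170.42 tilt [ 0.005  0.002 -1.   ] delta tool [ 3.5  0.2 -0.6] ft [11.9  1.8 16.3]
top pts 1422 span -69.0 60.0 slope x,y deg [1.1 0.2] depth at tcp 4.5
jumps [(156, [60.5, 0.3, 2.6], [59.2, 0.2, 10.1])]
scene pts 1023 span -70.0 55.0 slope x,y deg [-0.1 -0.5] depth at tcp 3.7
```

>>> send_rows(
  deltas=[0.4,-0.2,0,0.4,0,0.4,-0.2,0,0.4,0,0.4,-0.2,0,0.4,0,0.4,0,0,0,0],
)

```text
time_s: 20.07
eef_pos: [577.7, 206.4, 36.9]
eef_rot: [-0.262, 3.126, 0.002]
ft_force: [5.2, -0.6, 31.1]
opening: 59.2
gripper_force: 72.2
```

Run:
```python
from h import *
to((574,206,38));slot();plate('scene')
i=load('scene')['pixels'][170:310,370:510,::-1];cv2.imwrite('pics/s7.png',cv2.resize(i,None,fx=4.2,fy=4.2,interpolation=cv2.INTER_CUBIC))
```

```text
t 20.0667 tool x deg -170.42 tilt [ 0.004  0.001 -1.   ] delta tool [ 3.7  0.2 -1.1] ft [ 5.2 -0.6 31.1]
top pts 1416 span -69.0 60.0 slope x,y deg [0.8 0.2] depth at tcp 4.4
jumps [(156, [60.5, 0.3, 2.9], [59.3, 0.2, 9.5])]
scene pts 1018 span -70.0 60.0 slope x,y deg [-0.2 -0.4] depth at tcp 3.7
```

View pics/s7.png

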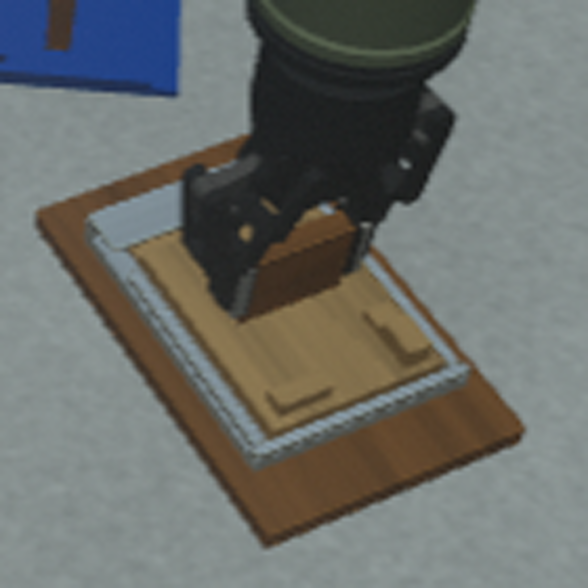

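>>> send_rows(
  deltas=[0.4,-0.5,0,-0.4,0,0.4,-0.5,0,-0.2,0,0.4,-0.5,0,0,0,0.4,0,0,0,0],
)

```text
time_s: 20.55
eef_pos: [577.7, 206.4, 36.9]
eef_rot: [-0.262, 3.13, 0.0]
ft_force: [-3.9, -2.0, 29.6]
opening: 59.0
gripper_force: 72.0
```

Run:
```python
from h import *
to((574,206,38));slot()
print(telemetry.sense()['wrist_torque'])
```

```text
t 20.55 tool x deg -170.41 tilt [ 0.001  0.    -1.   ] delta tool [ 3.7  0.2 -1.1] ft [-3.9 -2.  29.6]
top pts 1435 span -68.0 60.0 slope x,y deg [1.  0.2] depth at tcp 4.3
jumps [(156, [60.5, 0.3, 2.7], [59.2, 0.0, 9.6])]
[-0.28536455  1.23325254 -0.15369893]
```

>>> send_rows(
  deltas=[0.4,0,0,-0.5,0,0.4,0,0,-0.3,0,0.4,0,0,0,0],
)

```text
time_s: 20.9
eef_pos: [577.7, 206.5, 37.0]
eef_rot: [-0.263, 3.13, 0.001]
ft_force: [-0.3, -0.4, 13.9]
opening: 59.0
gripper_force: 70.0
```

```bash
cat >> h.py <<'E'
def prof():
    th=np.radians(9.6);c=np.array([574.2,206]);R=np.array([[np.cos(th),-np.sin(th)],[np.sin(th),np.cos(th)]])
    for n in ('top','scene'):
        P=cloud(snap(n));q=(P[...,:2]-c)@R
        print(n,'lip,plate-50,-25,+35,50,62,rib:',[(int(m.sum()),np.median(P[...,2][m]).round(2)) for a,b,w in ((-82,-64,50),(-47,-40,45),(-35,-20,45),(30,40,11),(45,55,11),(56,68,11),(75.5,78.5,45)) for m in [(q[...,0]>a)&(q[...,0]<b)&(abs(q[...,1])<w)] if m.any()])
E
python3 - <<'E'
from h import *
to((574,206,38));prof();slot()
E
```

```text
t 20.9 tool x deg -170.4 tilt [ 0.001  0.    -1.   ] delta tool [ 3.7  0.2 -1. ] ft [-0.3 -0.4 13.9]
top lip,plate-50,-25,+35,50,62,rib: [(1445, np.float64(545.19)), (375, np.float64(34.73)), (1157, np.float64(436.71)), (112, np.float64(388.12)), (60, np.float64(202.12)), (49, np.float64(32.34)), (41, np.float64(28.92))]
scene lip,plate-50,-25,+35,50,62,rib: [(106, np.float64(35.93)), (343, np.float64(505.06)), (688, np.float64(477.43)), (261, np.float64(201.36)), (479, np.float64(277.12)), (71, np.float64(33.96)), (82, np.float64(27.85))]
top pts 1379 span -69.0 60.0 slope x,y deg [0.9 0.1] depth at tcp 4.4
jumps [(156, [60.5, 0.2, 2.9], [59.2, 0.2, 9.8])]
```

>>> send_rows(
  deltas=[0.72,0,0,0,0,0.75,0,0,0,0,0.8,0,0,0,0,0.9,0,0,0,0,1,0,0,0,0,1,0,0,0,0,1,0,0,0,0],
)

```text
time_s: 21.68
eef_pos: [577.3, 206.2, 35.9]
eef_rot: [0.263, -3.13, 0.0]
ft_force: [-0.3, -0.1, -0.1]
opening: 85.6
gripper_force: 0.0
```

>>> send_rows(
  deltas=[1,0,0,-5,0,1,0,0,-15,0,1,0,0,-25,0,1,0,0,-30,0,1,0,0,-30,0,1,0,0,-10,0,1,0,0,0,0],
)

```text
time_s: 22.27
eef_pos: [578.4, 206.6, 154.0]
eef_rot: [-0.263, 3.127, 0.002]
ft_force: [0.5, 0.1, 0.4]
opening: 85.7
gripper_force: 0.0
```

Run:
```python
from h import *
s=snap('wrist','w8');P=cloud(s);h=cv2.cvtColor(s['pixels'],cv2.COLOR_RGB2GRAY)
th=np.radians(9.6);c=np.array([574.2,206]);R=np.array([[np.cos(th),-np.sin(th)],[np.sin(th),np.cos(th)]])
for n in ('wrist','scene'):
    P=cloud(s if n=='wrist' else snap('scene','s8'));q=(P[...,:2]-c)@R
    for a in list(range(-90,-34,3))+list(range(10,92,3)):
        m=(q[...,0]>a)&(q[...,0]<a+3)&(abs(q[...,1])<11)&(P[...,2]<70)
        if m.any(): print(n,a,m.sum(),np.median(P[...,2][m]).round(1),end='; ')
    for y0 in (-42,42):
        m=(q[...,0]>-40)&(q[...,0]<-20)&(abs(q[...,1]-y0)<5)&(P[...,2]<70); print('side',y0,np.median(P[...,2][m]).round(2))
```

```text
wrist -90 183 14.3; wrist -87 118 14.9; wrist -84 216 35.3; wrist -81 183 35.2; wrist -78 185 35.2; wrist -75 220 35.2; wrist -72 181 35.3; wrist -69 179 35.3; wrist -66 180 35.2; wrist -63 181 35.2; wrist -60 177 35.1; wrist -57 137 27.5; wrist -54 170 27.2; wrist -51 205 27.7; wrist -48 174 32.2; wrist -45 150 32.3; wrist -42 162 32.2; wrist -39 166 32.2; wrist -36 169 32.2; wrist 28 65 32.2; wrist 31 127 32.2; wrist 34 126 32.1; wrist 37 122 32.1; wrist 40 130 32.1; wrist 43 128 32.2; wrist 46 132 32.2; wrist 49 115 32.2; wrist 52 122 32.2; wrist 55 117 32.2; wrist 58 114 32.1; wrist 61 117 32.1; wrist 64 119 32.1; wrist 67 117 32.2; wrist 70 111 32.2; wrist 73 86 32.1; wrist 76 53 28.3; wrist 79 66 27.9; wrist 88 65 14.3; wrist 91 104 14.2; side -42 32.15
side 42 32.24
scene -87 7 36.0; scene -84 9 36.8; scene -81 14 36.7; scene -78 6 35.0; scene -75 9 36.0; scene -72 9 36.9; scene -69 14 37.0; scene -66 11 35.6; scene -63 16 29.9; scene -60 23 33.4; scene -57 9 28.8; scene -54 2 31.9; scene -51 12 32.7; scene -48 7 31.9; scene -45 13 33.1; scene -42 11 31.6; scene -39 8 31.9; scene -36 8 34.3; scene 10 67 49.9; scene 13 15 33.4; scene 16 9 31.7; scene 19 10 33.6; scene 22 14 32.7; scene 25 9 33.3; scene 28 12 33.6; scene 31 11 33.1; scene 34 15 33.4; scene 37 10 33.0; scene 40 9 33.4; scene 43 17 32.9; scene 46 11 33.7; scene 49 9 33.2; scene 52 9 32.1; scene 55 9 33.2; scene 58 12 33.3; scene 61 8 33.2; scene 64 14 33.3; scene 67 12 33.2; scene 70 17 32.3; scene 73 17 29.8; scene 76 22 27.6; scene 79 34 18.7; scene 82 13 14.7; scene 85 13 14.3; scene 88 12 15.0; scene 91 11 14.7; side -42 33.15
side 42 32.59
```

View pics/w8.png

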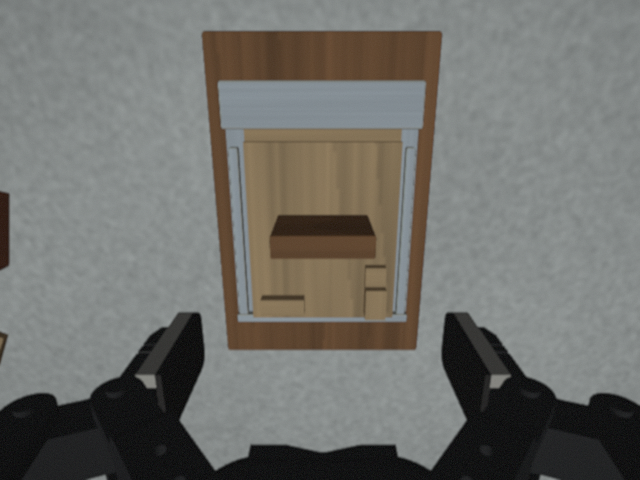

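The picture shows the panel lying flat and square. Its tongue is under the lip at row 127 and its +x end sits against the rib at row 318. The plate top reads 32.2 mm everywhere and the gripper is clear, so I'm handing the job in.

```bash
python3 -c "
from rig import arm;print(arm.job_done())"
```

```text
the job is handed in; nothing more can be done
None
```

The panel is mounted and handed in: it lies flat in the tray, tongue under the lip and +x end against the rib, and the gripper has let go and is clear; to tilt it, I first pressed its +x end on the tray's side wall (about 18 N).

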